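# Check out the sample slide: scan its code, then draw the index plunger and hold it

### The job

Check the sample slide out of its station for me: first squeeze the trigger of the clamped code scanner fully home for a moment and let it spring right back, then take the knob of the index plunger and pull it back to its stop, so that its pin is clear of the hole in the slide. The plunger has no catch, so finish while still holding the knob fully back with the fingers (do not let go; I will draw the slide out), and leave the slide itself and the loose things lying about where they are.

Things in the scene. Friction and masses are not known exactly. Their poses are not given: they have to be found in the camera images.
- station: Sample-slide station bolted down: base plate 130 x 200 mm, guide rails 60 mm high, and in them a black slide 70 x 280 mm, along the station's y. Origin: on the table under the slide's middle; x points away from the plunger (which is on the -x side, towards the robot), z up. A code tab stands on the slide's -y end, 140 mm from the middle, top 104 mm high, facing the scanner.
- knob (a point): Centre of the index plunger's black knob, moving with it: a cylinder 30 mm across, 26 mm long, axis level along the station's x, 44 mm above the table; at rest 84 mm from the station's origin towards -x. Behind it a nut and sleeve (18 to 25 mm across, 8 mm long) and an upright block 44 mm wide, 68 mm high, face 62 mm from the origin. Free space beside, above and in front.
- plunger (a joint): Draw of the index plunger in m: 0 = sprung home, its 10 mm pin 10 mm deep in the slide's hole; grows as the knob is pulled towards the station's -x; stop at 0.013. The spring pulls back with 6 N at rest, rising to 14 N at the stop; it has no catch and snaps home when let go.
- slide (a joint): Shift of the slide along the station's y in m, 0 at its station. Locked by the pin (1 mm play) while the plunger is home; once the pin is out only light friction (3 N) keeps it there.
- scanner: Pistol-shaped code scanner fixed on a post, lying on its side, beyond the slide's code-tab end. Origin: on the table under the head. The head, top 114 mm high, aims about along +y. The handle is level along -x, centre line y = 0, 75 mm high, 30 mm thick (along y), 34 mm tall, out to x = -136 mm; the head's underside comes to x = -35 mm. The trigger is on the handle's +y side.
- squeeze (a point): Where to squeeze, fixed to the scanner at x = -68, y = 4.5, z = 75 mm of its frame: midway between the handle's back face (y = -15 mm) and the front of the trigger when fully home (39 mm across there then; at rest about 46 mm, 49 mm at the trigger's tip at x = -83 mm). Pinch level, along the scanner's y.
- trigger (a joint): Squeeze of the trigger in rad: 0 released, stop at 0.2 = fully home, parallel to the handle. A lever 54 mm long, 8 mm thick, 22 mm tall, hinged about the vertical at its head end (scanner x = -30, y = 20 mm); its free end moves 10 mm towards the handle. Springs back when let go: about 2 N at rest, 5 N fully home at the squeeze point.
- sample_box: Loose bystander: flat clear-lidded plastic sample box 64 x 94 x 30 mm, origin centre of its underside.
- post: Loose bystander: small steel optical post, 13 mm across on a 32 mm foot, 50 mm tall, origin centre of its underside.
- driver: Loose bystander: screwdriver 160 mm long lying on the table along its x, origin under its middle.

How it is judged:
By the outcome, as a careful person would: the job done as asked, in the order asked, and still so for the second after the job is handed in, while the arm keeps its last pose, push and grip.
It also fails if it takes over 45 s, if anything falls off the work surface, if the arm or the gripper's body presses on something with over 40 N, if the wrist force passes 120 N, or if a joint passes its speed limit or range.

### The arm

A 7-joint arm with a two-finger parallel gripper is mounted at the origin on the work surface. World frame = base frame: x ahead of the robot, y to its left, z up, the work surface at z = 0. Lengths are in m, angles in rad, forces in N, time in s.
With the tool pointing down it reaches from about 0.425 to 0.875 m from the base axis. Payload 4.7 kg.
Tool frame: the origin (TCP) lies midway between the tips of the shut fingers; the grasp point (between the pads) lies 19 mm behind it; z points along the fingers, y is the line along which they close (so a half turn about z gives the same grasp; the last joint's range is limited). The gripper opens to 87 mm and grips with 3 to 60 N. Pads are 19 mm wide; open, the fingers measure 117 mm over their backs; the gripper's body (75 mm by 190 mm) begins 51 mm behind the grasp point.
Start: joints at [1.245, 0.321, -0.07, 1.45, 0.023, 1.371, -0.057], TCP at [0.217, -0.613, 0.223] pointing down, gripper open.
Joint ranges: [-2.86, 2.86], [-0.3, 2.09], [-1.38, 1.24], [0.06, 2.45], [-1.56, 4.7], [0.09, 2.05], [-2.69, 2.69]. Speed limits (rad/s): [2.57, 2.57, 3.14, 3.14, 3.14, 3.14, 3.14].

### API

Orientations are given as a rotation vector (axis times angle).
In Python, from bench import ctrl, eyes, ticket gives the robot as it stands (ctrl), with the cameras (eyes) and the job (ticket).
- The arm moves only by the tool tcp_steps, called after "Emit:" as a command line: name --pt "numbers of a row" for each row, then --argument value for the rest. Schema: {"type":"object","properties":{"moves":{"type":"array","items":{"type":"array","items":{"type":"number"},"minItems":5,"maxItems":5},"minItems":1,"maxItems":20},"clamp_n":{"type":"number"},"only":{"type":"string"},"quiet":{"type":"boolean"},"lines":{"type":"string"}},"required":["moves"],"additionalProperties":false}. moves is a list of rows, 1 to 20 of them, each of 5 numbers: dx, dy, dz in parts of the range, where 1.0 means 500 mm, then a turn about the tool's z in fractions of the full range, 1 being 2 pi rad, then the opening from 0.0 (shut) to 1.0 (fully open); each row is the pose to reach, as a shift and turn from the pose commanded when the call began, along the tool's axes at that moment; what a row does not reach only later rows make up. A row lasts 1/10 s, in which the tool goes at most 0.05 m and 0.15 rad, less where a joint would pass 70% of its speed; a pose out of reach is approached as far as the arm can. The fingers move at their own pace and stop on an object; clamp_n is the grip in N (left out, the last holds). Time passes only in rows, so rows that do not move let the fingers close. The tool returns the time, the measured TCP pose, the force, the opening and the grip force at its end. only (a regular expression) keeps the lines of the reply that match it, lines (a string "A,B") keeps lines A to B, and quiet returns only ok. Shift and turn numbers lie between -1 and 1, and a call with a number outside is refused. Input that does not fit is refused with a message, and nothing moves.
- ctrl.get_state(): the state, without advancing time (a new reading comes with each control period).
- eyes.get_image(name): name is "side" or "top"; returns the picture (420x560x3 uint8, red, green, blue); there is no depth.
- eyes.camera_model(name): a dict with "vertical_fov" (degrees; the focal length in pixels is half the picture's height over the tangent of half this angle, whatever the lens; pixels are square), "cx", "cy" (the principal point, pixels), "k1" (the pictures are not rectified: a ray, as slopes to the right and down, at radius r is drawn at 1 + k1 r^2 times it, then the intrinsics apply), "rvec" (rotation vector, rad) and "tvec" (3), from world to camera coordinates, as OpenCV has them. Camera axes: x right, y down, z forward; pixel columns grow to the right and rows downward; lengths in m; the calibration is good to about 2 mm. A picture is of the moment at which its call begins. camera_model takes no time and is no camera call.
- ticket.close_job(): hands the job in; it is judged then, once.
The state is a dict: "time": time; "joint_positions": joint angles; "qd": joint speeds; "joint_torque": joint torques, N m; "position": TCP position; "tool_rot": TCP orientation; "ft_force": force on the tool from outside, world axes, zero at the start; "torque": the same for the moment, N m; "grip_width": opening from 0.0 (shut) to 1.0 (fully open); "grip_force": force on a finger pad.
Only numpy, scipy, OpenCV 4.12 (cv2) and the standard library are available. Lean on these libraries where they do the work, as an engineer would, in place of code of your own. Each camera call takes 0.05 s, during which the arm holds its last target. There are 200 camera calls.

## Working session

There is one attempt and no reset: what is moved stays moved. The work goes in short steps, Python scripts to look and compute and a tool call to move; the robot and the scene stay as the last step left them, time stands still between calls to the robot, and variables do not carry over. Pictures are saved under pics/ and viewed, at most 10 in all, crops included, and the job is handed in when it is done.

```bash
ls; mkdir -p pics
```

Run:
```python
from bench import ctrl, eyes, ticket
import cv2,json
for n in("side","top"):
    cv2.imwrite(f"pics/{n}0.png",eyes.get_image(n)[:,:,::-1]); print(n,eyes.camera_model(n))
s=ctrl.get_state();print(s["time"],s["position"],s["tool_rot"],s["grip_width"],s["ft_force"])
```

```text
bench.py
pics
side {'vertical_fov': 55.500973573226936, 'cx': 285.03706731716096, 'cy': 208.74762010176443, 'k1': -0.088340729083227, 'rvec': array([ 0.61854308, -2.48175854,  1.41859655]), 'tvec': array([0.5776166 , 0.20486896, 0.65186364])}
top {'vertical_fov': 55.0087994931204, 'cx': 273.3773913290481, 'cy': 204.61822822191135, 'k1': -0.0661453926479547, 'rvec': array([ 2.19271805, -2.14917243,  0.09291536]), 'tvec': array([0.05936282, 0.59123671, 1.0117854 ])}
0.1 [ 0.2164482  -0.61235913  0.22153827] [-3.09463386e+00 -5.30989704e-01  5.82781824e-04] 1.0020083565260338 [-0.13998517 -0.46388554  0.40629351]
```

View pics/side0.png

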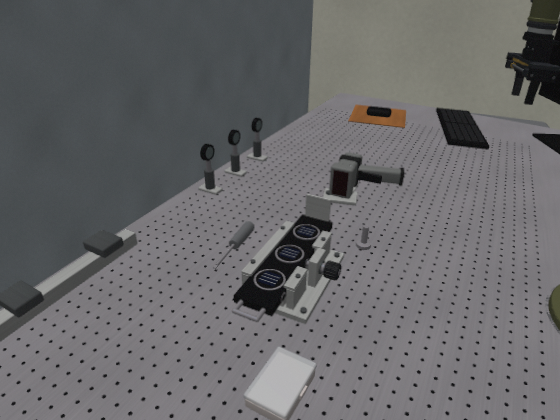

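View pics/top0.png

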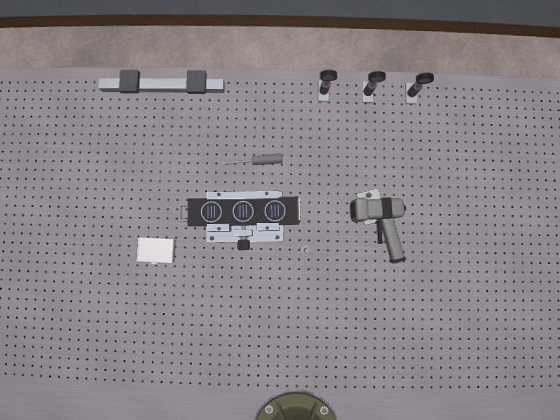

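The side view shows the knob near (332,269) and the scanner handle from about (360,175) to (403,175). The top view shows the knob at (243,244), the slide from x=187 to 300, and the scanner head at (378,208) with its handle running to (398,260). I'll zoom in on both.

Create h.py:
```python
import numpy as np,cv2
from bench import ctrl, eyes, ticket
class Cam:
    def __init__(s,n):
        m=eyes.camera_model(n); s.f=210/np.tan(np.radians(m["vertical_fov"])/2)
        s.K=np.array([[s.f,0,m["cx"]],[0,s.f,m["cy"]],[0,0,1]]); s.d=np.array([m["k1"],0,0,0,0.])
        s.rv=np.array(m["rvec"]);s.R=cv2.Rodrigues(s.rv)[0]; s.t=np.array(m["tvec"]); s.c=-s.R.T@s.t
    def proj(s,p): return cv2.projectPoints(np.array(p,float).reshape(-1,1,3),s.rv,s.t,s.K,s.d)[0][:,0]
    def ray(s,uv):
        x=cv2.undistortPoints(np.array(uv,float).reshape(1,1,2),s.K,s.d)[0,0]
        v=s.R.T@np.array([x[0],x[1],1]); return v/np.linalg.norm(v)
    def plane(s,uv,z): v=s.ray(uv); return s.c+v*(z-s.c[2])/v[2]
side,top=Cam("side"),Cam("top")
def tri(us,ut):
    a,b=side.ray(us),top.ray(ut); A=np.stack([a,-b],1)
    k=np.linalg.lstsq(A,top.c-side.c,rcond=None)[0]
    p,q=side.c+k[0]*a,top.c+k[1]*b; return (p+q)/2,np.linalg.norm(p-q)
```

Run:
```python
import cv2,numpy as np
s=cv2.imread("pics/side0.png");t=cv2.imread("pics/top0.png")
def crop(im,x,y,w,h,k):
    c=cv2.resize(im[y:y+h,x:x+w],None,fx=k,fy=k,interpolation=cv2.INTER_CUBIC)
    for i in range(0,w,10): cv2.putText(c,str(x+i) if i%20==0 else "'",(i*k,9),0,.35,(0,255,255),1)
    for i in range(10,h,10): cv2.putText(c,str(y+i),(0,i*k+4),0,.35,(0,255,255),1)
    return c
a=crop(s,235,190,115,130,4)  # station
b=crop(s,320,145,90,60,4) 
c=crop(t,180,180,125,75,6);d=crop(t,340,180,75,90,6)
cv2.imwrite("pics/s1.png",np.hstack([a,np.vstack([cv2.resize(b,(320,213)),np.zeros((a.shape[0]-213,320,3),np.uint8)])]))
cv2.imwrite("pics/s1.png",a);cv2.imwrite("pics/s2.png",crop(s,320,145,90,60,8));cv2.imwrite("pics/t1.png",c);cv2.imwrite("pics/t2.png",d)
```

```text
(no output)
```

View pics/s1.png

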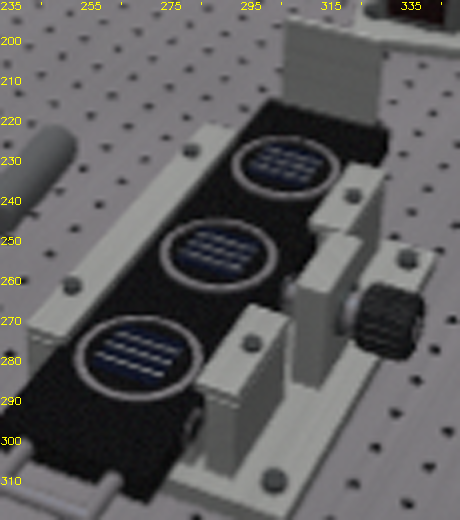

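View pics/s2.png

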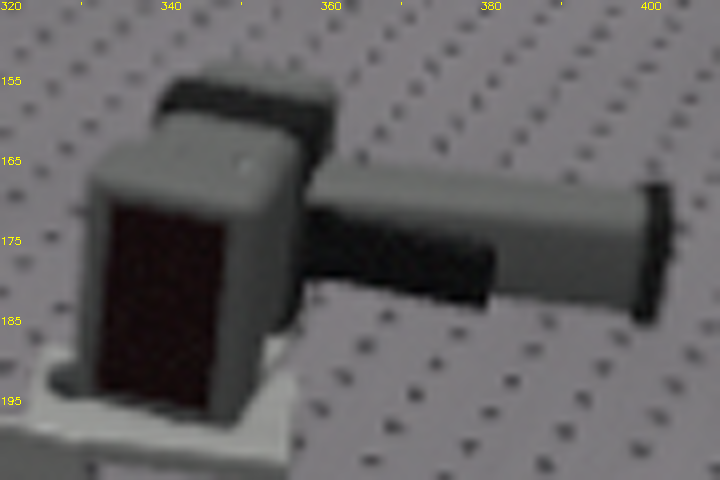

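View pics/t1.png

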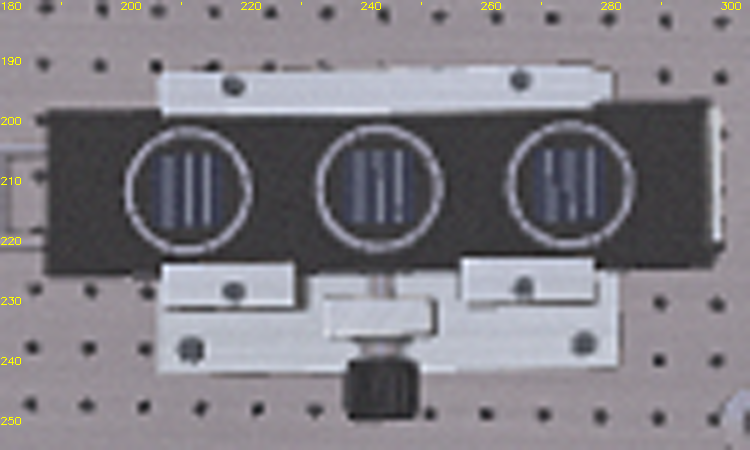

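View pics/t2.png

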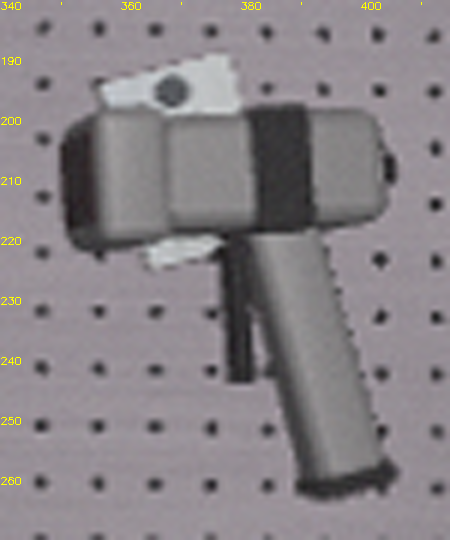

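The crops show these points:
- **Rings on the slide, top view:** about (211.5,211.7), (243.2,211.2), (274.8,210.7).
- **Rings, side view:** about (269.8,279), (289.8,253.5), (306.5,231.5).
- **Knob:** (243.4,245) in the top view and (332,270) in the side view.
- **Scanner, top view:** trigger tip (380,243.5), handle end (397,261).
- **Scanner, side view:** trigger tip (381,175), handle end top (403,168).

Next I'll compute positions.

Run:
```python
from h import *
np.set_printoptions(precision=4,suppress=True)
S=cv2.imread("pics/side0.png");T=cv2.imread("pics/top0.png")
def blob(im,x0,x1,y0,y1,th):
    m=(im[y0:y1,x0:x1].max(2)<th).astype(np.uint8)
    n,l,st,c=cv2.connectedComponentsWithStats(m);i=1+np.argmax(st[1:,4]);return c[i]+[x0,y0],st[i]+[x0,y0,0,0,0]
ks,a=blob(S,322,346,255,285,75);kt,b=blob(T,232,256,238,254,95);print("knob",ks,a,kt,b,tri(ks,kt))
R=[]
for u,v in(((269.8,279),(211.5,211.7)),((289.8,253.5),(243.2,211.2)),((306.5,231.5),(274.8,210.7))):
    p,e=tri(u,v);R.append(p);print("ring",p,e)
d=R[2]-R[0];print("slide y-axis yaw (from -y ring dir)",np.degrees(np.arctan2(-d[1],-d[0])),np.linalg.norm(d))
print("knob top z44",top.plane(kt,.044),"side z44",side.plane(ks,.044), "knob rear-face edge etc")
print("trigtip top corner",tri((381.5,175.5),(380,243.5)))
print("handle end cap top mid",tri((402.3,168),(397.5,260.8)))
# handle edges by gradient in top view
g=cv2.GaussianBlur(T,(3,3),0).astype(float).mean(2)
L=np.array([[383.7,230],[386,240],[390,258]]);Rr=np.array([[394.2,220],[399,240],[403.3,255]])
for n,P in(("L",L),("R",Rr)): print(n,np.array([top.plane(p,.08) for p in P]))
for r in(232,236,240,244,248,252,256): print(r,T[r,374:410].mean(1).astype(int))
```

```text
knob [331.5927 270.1382] [322 261  19  19 275] [243.119  244.4127] [237 239  13  11 126] (array([0.4852, 0.1446, 0.046 ]), np.float64(0.002438751237729825))
ring [0.5653 0.2256 0.0538] 0.002692094103260114
ring [0.568  0.1458 0.0535] 0.0030289365728881357
ring [0.5708 0.0666 0.0544] 0.002998967398584424
slide y-axis yaw (from -y ring dir) 91.97828061751217 0.15905461990976072
knob top z44 [0.4864 0.1452 0.044 ] side z44 [0.4848 0.142  0.044 ] knob rear-face edge etc
trigtip top corner (array([ 0.4938, -0.1887,  0.0885]), np.float64(0.0029184753038550963))
handle end cap top mid (array([ 0.4542, -0.2269,  0.102 ]), np.float64(0.001528056466379894))
L [[ 0.5282 -0.1997  0.08  ]
 [ 0.504  -0.2053  0.08  ]
 [ 0.4605 -0.215   0.08  ]]
R [[ 0.5531 -0.2257  0.08  ]
 [ 0.5045 -0.2373  0.08  ]
 [ 0.4683 -0.2477  0.08  ]]
232 [ 88  38  99  84  38  48  48  59  98  82  70  85 111 133 150 145 144 138
 133 134 126 126 115 108 148 148 146 149 118  41  95 147 145 144 144 144]
236 [148 148 151 107  37  42  59  41 137 125  75  62  83 109 124 143 143 143
 137 133 135 131 129 111 125 155 147 145 150 149 146 149 147 147 146 145]
240 [147 148 152 110  40  45  57  43 103 149 103  63  66  76 109 127 143 143
 141 136 134 129 130 129 117 112 151 148 142 143 145 146 146 143 147 146]
244 [147 147 148 148 151 151 154 153 150 150 150 138  83  66  79 101 122 137
 141 139 134 137 134 132 129 116 114 141 150 149 149 147 149 147 146 149]
248 [150 153 152 150 148 148 150 149 148 148 148 149 158  84  64  74  97 117
 134 143 137 135 133 131 128 130 121 113 144 148 147 146 149 145 146 143]
252 [125  98 136 155 151 149 146 144 146 131  90 117 143 155  86  66  68  96
 113 131 143 137 136 131 133 130 127 119 106  58 107 151 147 147 147 148]
256 [149 151 147 148 148 148 150 146 146 149 149 146 149 148 152  86  66  70
  88 110 127 143 138 137 133 132 129 130 125  99  89 138 149 144 145 144]
```

Run:
```python
from h import *
np.set_printoptions(precision=4,suppress=True)
T=cv2.imread("pics/top0.png").astype(float).mean(2);print("cam",top.c)
Lp,Rp=[],[]
for r in range(234,258):
    row=T[r]; gx=np.diff(row)
    x0=round(382.5+.3*(r-232)); w=gx[x0-4:x0+5]; w=np.where(w<0,-w,0); i=w.argmax()
    Lp.append((x0-4+i+.5,r))
    x1=round(397.5+.3*(r-232)); w=gx[x1-3:x1+4]; i=w.argmax(); Rp.append((x1-3+i+.5,r))
def line(P,z):
    W=np.array([top.plane(p,z)[:2] for p in P],np.float32)
    vx,vy,x,y=cv2.fitLine(W,cv2.DIST_HUBER,0,.001,.001)[:,0]; 
    if vx<0:vx,vy=-vx,-vy
    return np.array([x,y]),np.array([vx,vy]),np.degrees(np.arctan2(vy,vx))
print(Lp[::4],Rp[::4])
for zl,zr in((63,87),(66,84),(60,90)):
    a,b=line(Lp,zl/1e3),line(Rp,zr/1e3)
    yaw=np.radians((a[2]+b[2])/2);u=np.array([np.cos(yaw),np.sin(yaw)]);n=np.array([-u[1],u[0]])
    w=(a[0]-b[0])@n; c=((a[0]@n)+(b[0]@n))/2
    tt=np.array([.4938,-.1887])
    end=top.plane((397.5,262),.075)[:2]
    print(zl,zr,"yaws",a[2],b[2],"width",w,"centre n",c,"trig tip offset n",tt@n-c,"along trig",tt@u,"end along",end@u)
    for xs,src in((tt@u+.084,"tip"),(end@u+.136,"end")):
        o=xs*u+c*n; q=o+u*-.068+n*.0045; print("  ",src,"origin",o,"squeeze",q)
```

```text
cam [0.4944 0.0634 1.0623]
[(np.float64(382.5), 234), (np.float64(383.5), 238), (np.float64(383.5), 242), (np.float64(386.5), 246), (np.float64(387.5), 250), (np.float64(388.5), 254)] [(np.float64(397.5), 234), (np.float64(399.5), 238), (np.float64(400.5), 242), (np.float64(401.5), 246), (np.float64(401.5), 250), (np.float64(403.5), 254)]
63 87 yaws 16.08235 16.181332 width 0.03012904 centre n -0.35274693 trig tip offset n 0.034275424849987024 along trig 0.4219265484005213 end along 0.3678912845667103
   tip origin [ 0.584  -0.1983] squeeze [ 0.5174 -0.2129]
   end origin [ 0.5821 -0.1989] squeeze [ 0.5155 -0.2134]
66 84 yaws 16.082256 16.181536 width 0.031809352 centre n -0.35280335 trig tip offset n 0.03433139999508861 along trig 0.4219262450873852 end along 0.36789094604316386
   tip origin [ 0.584  -0.1983] squeeze [ 0.5175 -0.2129]
   end origin [ 0.5821 -0.1989] squeeze [ 0.5155 -0.2135]
60 90 yaws 16.082312 16.181568 width 0.028448695 centre n -0.35269165 trig tip offset n 0.03421940740346907 along trig 0.42192599801123143 end along 0.3678906775249704
   tip origin [ 0.584  -0.1982] squeeze [ 0.5174 -0.2128]
   end origin [ 0.582  -0.1988] squeeze [ 0.5155 -0.2134]
```

The measurements agree with each other: handle width 30 mm, trigger tip offset 34 mm, knob 84 mm from the origin and 45 mm high, ring height 54 mm. Next I'll work out the shift to a point above the squeeze point.

Create go.py:
```python
import sys,numpy as np
from scipy.spatial.transform import Rotation as R
from bench import ctrl, eyes, ticket
np.set_printoptions(precision=4,suppress=True)
def to(p,yaw):  # tcp target, yaw (deg) of the tool's closing line
    s=ctrl.get_state();r=R.from_rotvec(s["tool_rot"]);M=r.as_matrix()
    cur=np.degrees(np.arctan2(M[1,1],M[0,1]));d=(cur-yaw+90)%180-90
    print("t",s["time"],"pos",s["position"],"zaxis",M[:,2],"yaw",cur,"ft",s["ft_force"],"grip",s["grip_width"],s["grip_force"])
    print("shift",M.T@(np.array(p)-s["position"]),"turn",np.radians(d))
a=[float(x) for x in sys.argv[1:5]];to(a[:3],a[3])
```

```bash
python3 go.py .516 -.214 .16 106.1
```

```text
t 0.1 pos [ 0.2164 -0.6124  0.2215] zaxis [-0.0007  0.0016 -1.    ] yaw -70.52754297218227 ft [-0.14   -0.4639  0.4063] grip 1.0020083565260338 0.0
shift [ 0.4152 -0.2756  0.062 ] turn 0.05886047901744165
```

Units first: shifts go in shares of 500 mm and turns go in shares of 2 pi rad. So 0.415 m is 0.83, 0.16 m is 0.32, 0.059 rad is 0.0094.

Emit:
tcp_steps --pt "0.08 -0.054 0 0 1" --pt "0.16 -0.106 0 0 1" --pt "0.24 -0.16 0 0.0032 1" --pt "0.32 -0.212 0.02 0.0064 1" --pt "0.4 -0.266 0.04 0.0094 1" --pt "0.48 -0.318 0.06 0.0094 1" --pt "0.56 -0.372 0.08 0.0094 1" --pt "0.64 -0.424 0.1 0.0094 1" --pt "0.72 -0.478 0.124 0.0094 1" --pt "0.78 -0.518 0.124 0.0094 1" --pt "0.82 -0.544 0.124 0.0094 1" --pt "0.83 -0.5512 0.124 0.0094 1" --pt "0.83 -0.5512 0.124 0.0094 1" --pt "0.83 -0.5512 0.124 0.0094 1" --clamp_n 10

```text
time: 1.5
position: [0.5149, -0.2166, 0.1603]
tool_rot: [3.11, 0.436, -0.002]
ft_force: [0.8, -0.6, -1.0]
grip_width: 0.994
grip_force: 0.0
```

```bash
python3 go.py .516 -.214 .058 106.1
```

Run:
```python
from h import *
T=eyes.get_image("top")[:,:,::-1];S=eyes.get_image("side")[:,:,::-1]
z=lambda im,x,y:cv2.resize(im[y:y+130,x:x+130],None,fx=3,fy=3,interpolation=cv2.INTER_CUBIC)
cv2.imwrite("pics/a1.png",np.hstack([z(T,320,160),z(S,310,80)]))
```

```text
t 1.5 pos [ 0.5149 -0.2166  0.1603] zaxis [-0.001  -0.0009 -1.    ] yaw -74.0467432227433 ft [ 0.7794 -0.5748 -0.9738] grip 0.9942230060717135 0.0
shift [ 0.0019 -0.0023  0.1023] turn -0.0025611523918577022
```

View pics/a1.png

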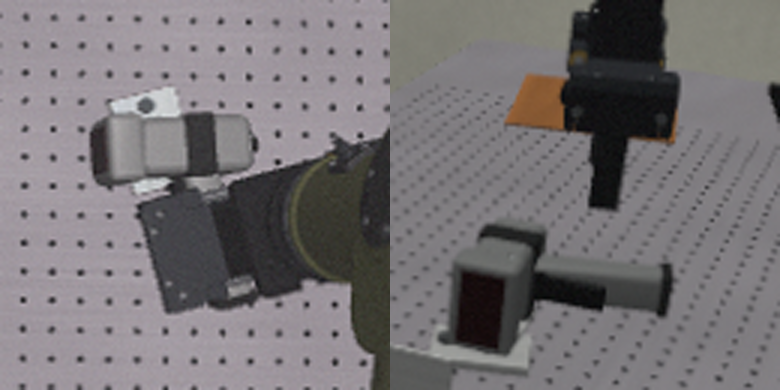

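The gripper is over the handle, with its body clear of the head. In the side view the finger tips are at about (604,205) in the crop, above the handle. Going down.

Scaled: 0.102 m is 0.204, -0.002 m is -0.004.

Emit:
tcp_steps --pt "0.004 -0.004 0.06 0 1" --pt "0.004 -0.004 0.11 0 1" --pt "0.004 -0.004 0.15 0 1" --pt "0.004 -0.004 0.18 0 1" --pt "0.004 -0.004 0.204 0 1" --pt "0.004 -0.004 0.204 0 1" --pt "0.004 -0.004 0.204 0 1" --clamp_n 10

```text
time: 2.3
position: [0.5177, -0.2126, 0.059]
tool_rot: [3.11, 0.439, 0.001]
ft_force: [0.4, 0.1, -0.3]
grip_width: 1.003
grip_force: 0.0
```

```bash
python3 go.py .516 -.214 .058 106.1
```

```text
t 2.3 pos [ 0.5177 -0.2126  0.059 ] zaxis [ 0.0006 -0.0004 -1.    ] yaw -73.9356412504903 ft [ 0.3626  0.0629 -0.2785] grip 1.0027962848499596 0.0
shift [-0.002   0.0008  0.001 ] turn -0.0006220571705837876
```

Emit:
tcp_steps --pt "0 0 0 0 0.7" --pt "0 0 0 0 0.6" --pt "0 0 0 0 0.55" --pt "0 0 0 0 0.5" --pt "0 0 0 0 0.5" --clamp_n 15

```text
time: 2.8
position: [0.5175, -0.2123, 0.0587]
tool_rot: [3.11, 0.44, 0.0]
ft_force: [0.1, 0.3, -0.3]
grip_width: 0.631
grip_force: 0.0
```

Emit:
tcp_steps --pt "0 0 0 0 0.4" --pt "0 0 0 0 0.4" --pt "0 0 0 0 0.4" --pt "0 0 0 0 0.4" --clamp_n 15

```text
time: 3.2
position: [0.5178, -0.2149, 0.0584]
tool_rot: [3.107, 0.438, 0.002]
ft_force: [2.2, -4.7, -4.7]
grip_width: 0.447
grip_force: 15.0
```

The opening is 38.9 mm at 15 N, which matches the 39 mm given for fully home. I'll hold briefly, then let go.

Emit:
tcp_steps --pt "0 0 0 0 0.4" --pt "0 0 0 0 0.4" --pt "0 0 0 0 0.4" --clamp_n 20

```text
time: 3.5
position: [0.5179, -0.2149, 0.0583]
tool_rot: [3.107, 0.438, 0.002]
ft_force: [2.6, -5.6, -4.6]
grip_width: 0.443
grip_force: 20.0
```

Run:
```python
from h import *
cv2.imwrite("pics/sq.png",eyes.get_image("side")[:,:,::-1])
```

Emit:
tcp_steps --pt "0 0 0 0 1" --pt "0 0 0 0 1" --pt "0 0 0 0 1" --pt "0 0 0 0 1" --pt "0 0 0 0 1" --pt "0 0 0 0 1" --pt "0 0 0 0 1"

```text
time: 4.25
position: [0.5174, -0.2123, 0.0586]
tool_rot: [3.11, 0.44, -0.0]
ft_force: [0.1, 0.4, -0.7]
grip_width: 0.963
grip_force: 0.0
```

```bash
python3 go.py .516 -.214 .16 106.1
```

```text
t 4.25 pos [ 0.5174 -0.2123  0.0586] zaxis [-0.     -0.0002 -1.    ] yaw -73.91270441459098 ft [ 0.1     0.352  -0.7133] grip 0.9628475695883554 0.0
shift [-0.0018  0.0013 -0.1014] turn -0.00022173386415109565
```

Scaled: -0.11 m is -0.22, -0.08 m is -0.16.

Emit:
tcp_steps --pt "0 0 -0.08 0 1" --pt "0 0 -0.16 0 1" --pt "0 0 -0.22 0 1" --pt "0 0 -0.22 0 1" --pt "0 0 -0.22 0 1"

```text
time: 4.75
position: [0.5177, -0.2125, 0.1692]
tool_rot: [3.109, 0.439, 0.002]
ft_force: [-0.1, 0.3, 0.2]
grip_width: 1.0
grip_force: 0.0
```

```bash
python3 go.py .485 .143 .13 92
```

Run:
```python
from h import *
a=cv2.imread("pics/sq.png");b=eyes.get_image("side")[:,:,::-1]
z=lambda im:cv2.resize(im[145:205,325:410],None,fx=4.5,fy=4.5,interpolation=cv2.INTER_CUBIC)
cv2.imwrite("pics/b1.png",np.hstack([z(a),z(b)]))
```

```text
t 4.75 pos [ 0.5177 -0.2125  0.1692] zaxis [ 0.0013 -0.001  -1.    ] yaw -73.9158493850917 ft [-0.1378  0.3074  0.1905] grip 1.0000768323854206 0.0
shift [ 0.067  -0.3506  0.0388] turn 0.24581480057693397
```

View pics/b1.png

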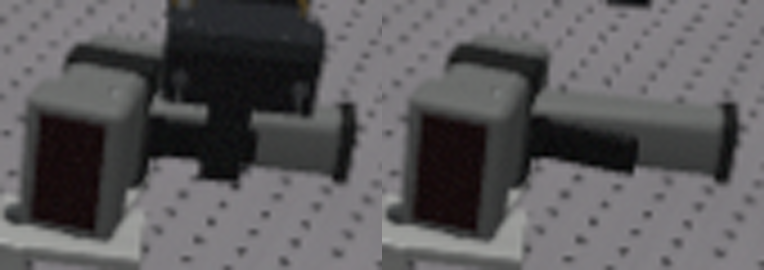

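The squeeze closed the trigger (left), and it has sprung back out (right, tip at crop (637,155)). Moving on to the knob.

Scaled: -0.3506 m is -0.7012, -0.15 m is -0.3, 0.15 rad is 0.0239.

Emit:
tcp_steps --pt "0.01 -0.06 0 0 1" --pt "0.024 -0.14 0 0.0048 1" --pt "0.04 -0.22 0 0.0111 1" --pt "0.056 -0.3 0 0.0175 1" --pt "0.072 -0.38 0 0.0239 1" --pt "0.088 -0.46 0 0.0302 1" --pt "0.104 -0.54 0 0.035 1" --pt "0.12 -0.62 0.02 0.0392 1" --pt "0.13 -0.67 0.04 0.0392 1" --pt "0.134 -0.7012 0.078 0.0392 1" --pt "0.134 -0.7012 0.078 0.0392 1" --pt "0.134 -0.7012 0.078 0.0392 1" --pt "0.134 -0.7012 0.078 0.0392 1" --clamp_n 40

```text
time: 6.1
position: [0.4851, 0.1417, 0.1297]
tool_rot: [3.141, 0.051, -0.0]
ft_force: [-1.2, 0.5, 0.4]
grip_width: 1.0
grip_force: 0.0
```

```bash
python3 go.py .4845 .143 .025 92
```

Run:
```python
from h import *
a,b=eyes.get_image("top")[:,:,::-1],eyes.get_image("side")[:,:,::-1]
z=lambda im,x,y:cv2.resize(im[y:y+130,x:x+110],None,fx=3.5,fy=3.5,interpolation=cv2.INTER_CUBIC)
cv2.imwrite("pics/c1.png",np.hstack([z(a,190,175),z(b,270,190)]))
```

```text
t 6.1 pos [0.4851 0.1417 0.1297] zaxis [-0.     -0.0006 -1.    ] yaw -88.12729355403935 ft [-1.1668  0.4902  0.3804] grip 0.9996822669802614 0.0
shift [-0.0006 -0.0014  0.1047] turn -0.0022216916345518195
```

View pics/c1.png

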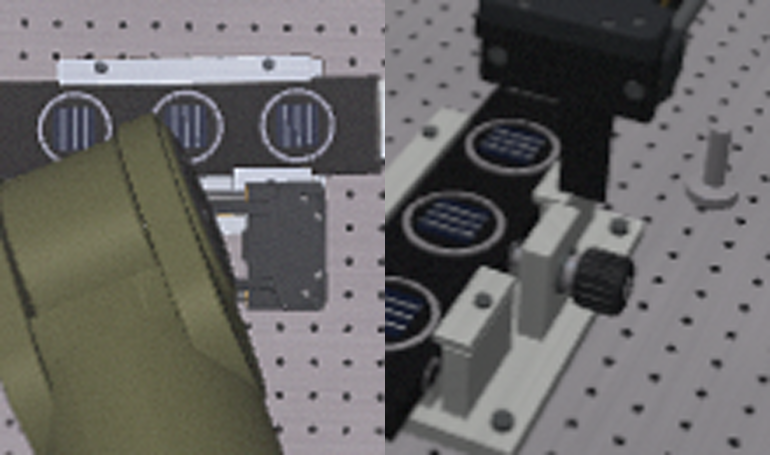

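The gripper stands above the plunger, and the knob (crop right (603,282)) is untouched. Descending.

Scaled: 0.105 m is 0.21, 0.1 m is 0.2.

Emit:
tcp_steps --pt "0 -0.002 0.06 0 1" --pt "0 -0.002 0.11 0 1" --pt "0 -0.002 0.15 0 1" --pt "0 -0.002 0.18 0 1" --pt "0 -0.002 0.2 0 1" --pt "0 -0.002 0.21 0 1" --pt "0 -0.002 0.21 0 1" --pt "0 -0.002 0.21 0 1" --clamp_n 40

```text
time: 7.0
position: [0.4853, 0.1444, 0.0252]
tool_rot: [-3.141, -0.055, -0.002]
ft_force: [-0.3, -0.1, -0.0]
grip_width: 1.0
grip_force: 0.0
```

Emit:
tcp_steps --pt "0 0 0 0 0.7" --pt "0 0 0 0 0.5" --pt "0 0 0 0 0.4" --pt "0 0 0 0 0.38" --pt "0 0 0 0 0.38"

```text
time: 7.5
position: [0.4846, 0.1442, 0.0246]
tool_rot: [3.141, 0.055, 0.0]
ft_force: [0.6, 0.6, 0.2]
grip_width: 0.633
grip_force: 0.0
```

Emit:
tcp_steps --pt "0 0 0 0 0.2" --pt "0 0 0 0 0.2" --pt "0 0 0 0 0.2" --pt "0 0 0 0 0.2" --clamp_n 45

```text
time: 7.9
position: [0.4846, 0.1424, 0.0244]
tool_rot: [3.139, 0.053, -0.001]
ft_force: [0.2, -5.0, 1.4]
grip_width: 0.333
grip_force: 45.0
```

The knob is held (29 mm opening at 45 N). Now I'll pull along tool -x, taking out the 2 mm side offset as I go.

Scaled: -0.012 m is -0.024, 0.002 m is 0.004.

Emit:
tcp_steps --pt "0 0.004 0 0 0.2" --pt "-0.006 0.004 0 0 0.2" --pt "-0.012 0.004 0 0 0.2" --pt "-0.018 0.004 0 0 0.2" --pt "-0.024 0.004 0 0 0.2" --pt "-0.024 0.004 0 0 0.2" --pt "-0.024 0.004 0 0 0.2" --clamp_n 55

```text
time: 8.6
position: [0.4761, 0.1421, 0.0246]
tool_rot: [-3.139, -0.054, -0.012]
ft_force: [10.5, 1.1, -13.1]
grip_width: 0.329
grip_force: 55.0
```

Scaled: -0.006 m is -0.012, -0.003 m is -0.006.

Emit:
tcp_steps --pt "-0.006 0 0 0 0.2" --pt "-0.012 0 0 0 0.2" --pt "-0.012 0 0 0 0.2" --pt "-0.012 0 0 0 0.2" --clamp_n 60

```text
time: 9.0
position: [0.4716, 0.1419, 0.0246]
tool_rot: [-3.138, -0.054, -0.017]
ft_force: [14.8, 1.1, -17.9]
grip_width: 0.331
grip_force: 59.9
```

Emit:
tcp_steps --pt "-0.004 0 0 0 0.2" --pt "-0.004 0 0 0 0.2" --pt "-0.004 0 0 0 0.2"

```text
time: 9.3
position: [0.4717, 0.142, 0.0247]
tool_rot: [-3.137, -0.054, -0.023]
ft_force: [21.7, 1.7, -25.3]
grip_width: 0.331
grip_force: 59.9
```

```bash
python3 go.py .4716 .1424 .0246 92
```

```text
t 9.3 pos [0.4717 0.142  0.0247] zaxis [ 0.0146  0.0047 -0.9999] yaw -88.04204021434008 ft [ 21.7155   1.7383 -25.3187] grip 0.3311937279275488 59.925004318356514
shift [-0.0001 -0.0004  0.0001] turn -0.0007337401584787169
```

The force now rises with no more travel after 13 mm, so the knob is at its stop. I'll relieve the vertical load and check that it holds.

Scaled: 0.002 m is 0.004, 0.001 m is 0.002.

Emit:
tcp_steps --pt "0 0 0.002 0 0.2" --pt "0 0 0.004 0 0.2" --pt "0 0 0.004 0 0.2" --pt "0 0 0.004 0 0.2" --clamp_n 60

```text
time: 9.7
position: [0.4717, 0.142, 0.0245]
tool_rot: [-3.138, -0.053, -0.022]
ft_force: [14.8, -1.1, -6.9]
grip_width: 0.324
grip_force: 60.0
```

Run:
```python
from h import *
a,b=eyes.get_image("top")[:,:,::-1],eyes.get_image("side")[:,:,::-1]
z=lambda im,x,y:cv2.resize(im[y:y+130,x:x+110],None,fx=3.5,fy=3.5,interpolation=cv2.INTER_CUBIC)
cv2.imwrite("pics/d1.png",np.hstack([z(a,190,175),z(b,260,200)]))
```

```text
(no output)
```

View pics/d1.png

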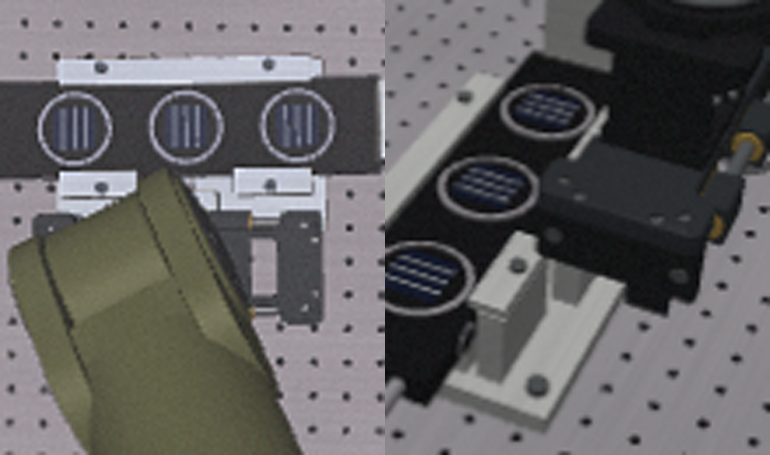

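Rings and slide have not moved: the middle ring is still at top-view crop (185,127). The fingers hold the knob. The pull is down to about the spring force alone, so I'll add a little preload.

Scaled: -0.002 m is -0.004.

Emit:
tcp_steps --pt "-0.004 0 0 0 0.2" --pt "-0.004 0 0 0 0.2" --pt "-0.004 0 0 0 0.2" --pt "-0.004 0 0 0 0.2"

```text
time: 10.2
position: [0.4717, 0.142, 0.0245]
tool_rot: [-3.137, -0.053, -0.029]
ft_force: [21.0, -0.0, -14.7]
grip_width: 0.329
grip_force: 60.0
```

Emit:
tcp_steps --pt "0 0 0 0 0.2" --pt "0 0 0 0 0.2" --pt "0 0 0 0 0.2" --pt "0 0 0 0 0.2" --pt "0 0 0 0 0.2" --pt "0 0 0 0 0.2"

```text
time: 10.8
position: [0.4717, 0.142, 0.0245]
tool_rot: [-3.137, -0.053, -0.028]
ft_force: [20.5, -0.3, -14.0]
grip_width: 0.33
grip_force: 60.0
```

The hold is steady: about 20 N of pull against the 14 N spring, no creep over 0.6 s, and x unchanged. Handing in.

```bash
python3 -c "
from bench import ctrl, eyes, ticket
print(ticket.close_job())"
```

```text
the job is handed in; nothing more can be done
None
```

I squeezed the scanner trigger fully home and it sprang back. The gripper is now holding the plunger knob at its 13 mm stop, the slide has not moved, the loose things were left alone, and the job was handed in at about 11 s.

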